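# Take out the robot vacuum's dust box and hold it over the scraps tub

## Robot

A 7-joint arm with a two-finger parallel gripper is mounted at the origin on the work surface. World frame = base frame: x ahead of the robot, y to its left, z up, the work surface at z = 0. Lengths are in m, angles in rad, forces in N, time in s.
With the tool pointing down it reaches from about 0.4 to 0.925 m from the base axis. Payload 5.6 kg.
Tool frame: the origin (TCP) lies midway between the tips of the shut fingers; the grasp point (between the pads) lies grip_point_offset behind it (grip_point_offset is the distance from the TCP to the grasp point, in m); z points along the fingers, y is the line along which they close (so a half turn about z gives the same grasp; the last joint's range is limited). The gripper opens to 85 mm and grips with 20 to 120 N. Pads are 22 mm wide; open, the fingers measure 114 mm over their backs; the gripper's body (76 mm by 85 mm) begins 54 mm behind the grasp point. The pads swing forward as they close: fully open they stand 13 mm farther back than shut.
Start: joints at [1.3, 0.468, -0.012, 1.603, 0.006, 1.071, -0.056], TCP at [0.147, -0.633, 0.231] pointing down, gripper open.
Joint ranges: [-2.53, 2.53], [-0.31, 2.02], [-1.57, 1.55], [0.28, 2.44], [-1.29, 4.43], [0.15, 1.84], [-2.92, 2.92]. Speed limits (rad/s): [2.57, 2.57, 3.14, 3.14, 3.14, 3.14, 3.14].

## Interface

Orientations are given as a unit quaternion [w, x, y, z].
In Python, from cell import * gives the robot as it stands.
- The arm moves only by the tool arm_command, never from a script. Its argument "motion" is a list of rows, each a list of 3 entries, a list of its own where there are three numbers: the opening, from -1 (shut) to 1 (fully open), then the shift along the tool's x, y, z each as a share of 250 mm, from -1 to 1, then the turn about the tool's z as a share of 180 degrees, from -1 to 1. In form: [[grip, [tx, ty, tz], roll], ...]. A call has 1 to 5 rows; each row is the pose to reach, as a shift and turn from the pose commanded when the call began, along the tool's axes at that moment, turning the shorter way round; what a row does not reach only later rows make up. A row lasts 1/10 s, in which the tool goes at most 50 mm and 8.59 degrees, less where a joint would pass 70% of its speed; a pose out of reach is approached as far as the arm can. A call with a number of a shift or a turn outside -1 to 1 is refused whole. A call with a gripper value outside its range is refused whole. The fingers move at their own pace and stop on an object; the grip force is fixed at half the most. Time passes only in rows, so rows that repeat a pose let the fingers close. It gives the time, the measured TCP pose, the force, the opening and the grip force at its end, in the units of the state.
- sense(): the state, without advancing time (a new reading comes with each control period).
- read_camera(name): name is "scene" or "top" or "wrist"; returns the picture (420x560x3 uint8, red, green, blue); there is no depth.
- camera_params(name): a dict with "fx", "fy", "cx", "cy" (pixels), "R" (3x3) and "t" (3): a world point X has camera coordinates R X + t. Camera axes: x right, y down, z forward; pixel columns grow to the right and rows downward; lengths in m; the calibration is good to about 2 mm. The wrist camera is an equidistant fisheye: a pixel r from the principal point sees the ray r / f radians off the axis. A picture is of the moment at which its call begins: read the wrist's pose just before it. camera_params takes no time and is no camera call; for the wrist camera it gives the pose at the moment of the call.
- hand_in(): hands the job in; it is judged then, once.
The state is a dict: "t": time; "joints": joint angles; "joint_vel": joint speeds; "joint_efforts": joint torques, N m; "ee_pos": TCP position; "tool_rot": TCP orientation; "ft_force": force on the tool from outside, world axes, zero at the start; "wrist_torque": the same for the moment, N m; "opening": opening from 0.0 (shut) to 1.0 (fully open); "finger_force": force on a finger pad.
Only numpy, scipy, OpenCV 4.12 (cv2) and the standard library are available. Lean on these libraries where they do the work, as an engineer would, in place of code of your own. Each camera call takes 0.05 s, during which the arm holds its last target. There are 200 camera calls.

## Task

The planting workshop is over and the robot vacuum's dust box needs emptying: swing the vacuum's lid (it lifts by its tongue) right back until it stays open by itself, then take the dust box by its handle, ease it towards the tongue until its spout is out of the fan duct, and draw it up out of its well. Carry it level so that no dirt spills, and finish while still holding it, still and level, centred over the open scraps tub and a few centimetres above its rim, so that I can unlatch it there. Do not rest it on the tub or let go at the end; leave the lid open, and do not disturb the tub, the planter, the bottle or the cup.

Things in the scene. Friction and masses are not known exactly. Their poses are not given: they have to be found in the camera images.
- vacuum: Round white robot vacuum, fixed; 340 mm across, flat top 98 mm above the table; grey laser turret (88 mm across, 20 mm higher) on top at x = +98 mm. Origin: centre of the disc at table height, z up; x points from the lid's tongue to the turret, y is parallel to the lid's hinge. A flush white lid covers x = -110 to +40 mm, y = -95 to +95 mm; the dust box's well is under it.
- well (a point): Centre of the floor of the dust box's well, at vacuum x = -35 mm, y = 0, 16 mm above the table; axes as the vacuum's. The well is 118 mm (x) by 156 mm (y), upright walls up to 88 mm above the table. In its +x wall is the mouth of the fan duct: 72 mm wide (y), 32 mm high from the floor, 18 mm deep, roofed over by the deck. Seen only when the lid is open.
- scoop (a point): Centre of the floor of the open finger scoop in the vacuum's top, before the lid's free edge, at vacuum x = -133 mm, y = 0, 55 mm above the table. The scoop is 43 mm (x) by 104 mm (y) and 43 mm deep; the lid's tongue juts out over it.
- lid (a joint): Angle of the vacuum's lid, rad: 0 closed and flush, 1.57 upright, 1.9 fully open at its stop. The hinge axis is the lid's far edge, along the vacuum's y. The lid weighs about 90 g, with a light hinge and no latch or spring: left before upright it falls shut, past upright it falls back to the stop and stays.
- lid_tongue (a point): Middle of the lift tongue on the lid's free edge: a flat white tab, 30 mm wide along the hinge direction, 8 mm thick, jutting 34 mm beyond the lid's edge. This point is in mid-thickness, 22 mm out from the lid's edge, 172 mm from the hinge; closed, at vacuum x = -132 mm, y = 0, 94 mm above the table. 37 mm are free on either side of it and 35 mm below. It turns with the lid.
- lid_hinge (a point): Middle of the lid's hinge axis, at vacuum x = +40 mm, y = 0, 90 mm above the table (the level of the closed lid's underside; the lid is 8 mm thick).
- dustbox: Dark grey dust box, 90 (x) by 150 (y) by 44 mm high, 0.2 to 0.45 kg, hidden by the lid. Origin: centre of underside, z up. A spout (60 mm wide, 15 to 29 mm up) juts 14 mm from its +x face. Seated at vacuum x = -23 mm, y = 0, axes as the vacuum's, 3 mm free at each y side, the spout 12 mm inside the duct, so it cannot be lifted; it comes up once slid 14 to 24 mm towards -x on the floor.
- dustbox_handle (a point): Middle of the bridge handle on top of the dust box, straight above the middle of the box and 64 mm above its underside: a grey bar along the box's y, 80 mm long, 10 mm thick (x) and 12 mm high (58 to 70 mm above the underside), on two end posts; 14 mm of clearance below the bar down to the box's top.
- tub: Round open grey plastic tub for plant scraps, 210 mm across its rim, 168 mm at the foot, 120 mm high, 0.45 kg, standing loose on the table to the left or right of the vacuum. Origin: centre of its underside.
- tub_rim (a point): Centre of the tub's mouth, at rim height, 120 mm above the table.
- planter: Bystander: small pine crate planter with three succulents, 210 x 85 mm, 62 mm high (about 90 mm with plants), origin at the centre of its underside.
- bottle: Bystander: clear water bottle with a white cap, 64 mm across, 205 mm high, origin at the centre of its underside.
- cup: Bystander: white paper cup, 76 mm across the rim, 90 mm high, origin at the centre of its underside.
There are look-alikes about, which are no part of the job. What is shaped like the tub but orange is not meant.

How it is judged:
On the way, in this order (a step that is already met when the one before it is completed fails the run):
1. the lid is swung back past upright and stays open, the dust box still in its well (value of joint lid above 1.7 rad and z of dustbox in the frame of vacuum below 0.04 m), for 0.2 s.
2. the dust box is drawn up clear of the vacuum, held in the fingers, the lid open (z of dustbox in the frame of vacuum above 0.1 m and contact force between the fingers and dustbox above 0.5 N and contact force between dustbox and vacuum below 0.1 N and value of joint lid above 1.6 rad), for 0.1 s.
At the end, for the whole second after the job is handed in: The dust box is still gripped and at rest over the tub, not touching tub or vacuum: its middle within 35 mm of the tub's centre, its underside 8 to 100 mm above the rim, tilted under 10 degrees; the lid stands open (over 1.6 rad); the tub is upright (horizontal distance between dustbox_handle and tub_rim below 0.035 m and z of dustbox in the frame of tub_rim between 0.008 and 0.1 m and angle between dustbox's own z axis and vertical below 0.18 rad and linear speed of dustbox below 0.02 m/s and contact force between the fingers and dustbox above 0.5 N and contact force between dustbox and tub below 0.1 N and value of joint lid above 1.6 rad and angle between tub's own z axis and vertical below 0.1 rad and contact force between dustbox and vacuum below 0.1 N); the arm keeps its last pose, push and grip.
It fails at once if the dust box is forced up while its spout is still in the fan duct (z of dustbox in the frame of vacuum between 0.026 and 0.06 m and x of dustbox in the frame of vacuum above -0.033 m and horizontal distance between dustbox and vacuum below 0.1 m).
It fails at once if the dust box is tipped more than 20 degrees, so that dirt spills (angle between dustbox's own z axis and vertical above 0.35 rad).
It fails at once if the tub is shoved (more than 30 mm) (distance of tub from where it was at the start of the episode above 0.03 m).
It fails at once if a bystander is shoved (more than 30 mm) or knocked over (distance of any of planter, bottle, cup from where it was at the start of the episode above 0.03 m or angle between any of bottle, cup, planter's own z axis and vertical above 0.3 rad).
It also fails if it takes over 61 s, if anything falls off the work surface, if the arm or the gripper's body presses on something with over 40 N, if the wrist force passes 120 N, or if a joint passes its speed limit or range.

## Working session

There is one attempt and no reset: what is moved stays moved. The work goes in short steps, Python scripts to look and compute and a tool call to move; the robot and the scene stay as the last step left them, time stands still between calls to the robot, and variables do not carry over. Pictures are saved under pics/ and viewed, at most 10 in all, crops included, and the job is handed in when it is done.

Besides the shell and the picture viewer there is one more tool, called after "Emit:" as name([rows], argument=value, ...), one row to a line, values as JSON. arm_command: Moves the arm, as the interface text tells. Its arguments: {"type":"object","properties":{"motion":{"type":"array","items":{"type":"array"}}},"required":["motion"]}

```bash
mkdir -p pics; ls; python3 - <<'E'
from cell import *
import cv2,numpy as np
s=sense();print({k:np.round(v,3).tolist() for k,v in s.items()})
ims=[]
for n in("scene","top"):
    im=read_camera(n);cv2.imwrite(f"pics/{n}0.png",im[:,:,::-1]);p=camera_params(n);print(n,{k:np.round(v,4).tolist() for k,v in p.items()})
print(grip_point_offset if 'grip_point_offset' in globals() else [g for g in globals() if g[0]!='_'])
E
```

```text
pics
{'t': 0.0, 'joints': [1.3, 0.468, -0.012, 1.604, 0.006, 1.071, -0.056], 'joint_vel': [-0.0, 0.0, -0.0, 0.001, -0.0, -0.001, 0.0], 'joint_efforts': [-0.001, -53.239, 0.021, -25.131, 0.011, 0.008, 0.0], 'ee_pos': [0.147, -0.633, 0.23], 'tool_rot': [-0.001, 0.994, 0.114, -0.0], 'ft_force': [0.569, 0.059, 0.763], 'wrist_torque': [-0.062, -0.002, -0.027], 'finger_force': 0.0, 'opening': 0.998}
scene {'fx': 406.353, 'fy': 406.353, 'cx': 278.569, 'cy': 210.5474, 'R': [[-0.3761, 0.9266, -0.0062], [0.5283, 0.209, -0.8229], [-0.7612, -0.3128, -0.5681]], 't': [0.0759, -0.2219, 1.6032]}
top {'fx': 487.8224, 'fy': 487.8224, 'cx': 274.0063, 'cy': 223.5092, 'R': [[0.0218, -0.9998, -0.0039], [-0.9977, -0.0215, -0.0642], [0.0641, 0.0053, -0.9979]], 't': [0.1218, 0.5423, 1.5042]}
0.0187
```

View pics/scene0.png

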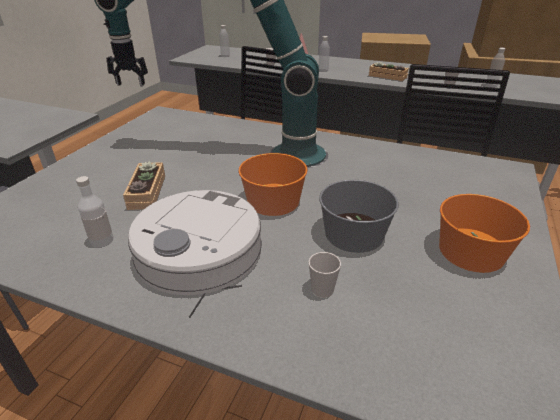

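View pics/top0.png

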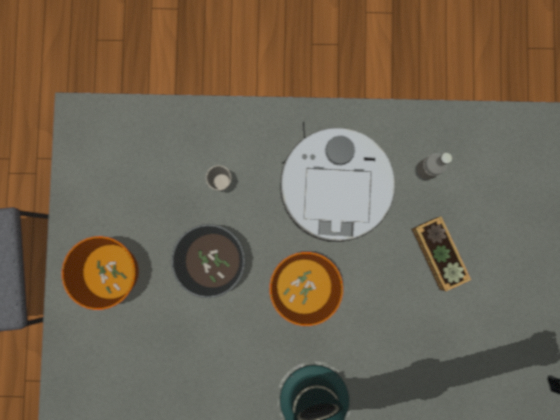

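The scene view shows a white vacuum at about (195,235), a grey tub at (357,215), orange tubs at (273,183) and (479,232), a cup at (323,272), a bottle at (95,215) and a planter at (145,185). In the top view the vacuum is at (338,184), its tongue at (337,228) and its turret at (340,150).

Things that could be taken for the tub: orange at (307,288), orange at (100,272), and grey at (208,261). I choose the grey one.

```bash
cat > h.py <<'E'
from cell import *
import cv2,numpy as np
def ray(n,u,v,z,p=None):
    p=p or camera_params(n);R=np.array(p["R"]);t=np.array(p["t"]);C=-R.T@t
    d=R.T@np.array([(u-p["cx"])/p["fx"],(v-p["cy"])/p["fy"],1]);return C+d*(z-C[2])/d[2]
E
python3 - <<'E'
from h import *
im=cv2.imread("pics/top0.png");hsv=cv2.cvtColor(im,cv2.COLOR_BGR2HSV)
def blobs(m,a=300):
    m=cv2.morphologyEx(m.astype(np.uint8)*255,cv2.MORPH_OPEN,np.ones((3,3)))
    return [c for c in cv2.findContours(m,cv2.RETR_EXTERNAL,cv2.CHAIN_APPROX_NONE)[0] if cv2.contourArea(c)>a]
V=hsv[:,:,2];S=hsv[:,:,1]
def show(name,cs,z):
    for c in cs:
        h=cv2.convexHull(c)
        w=np.array([ray("top",*q[0],z)[:2] for q in c],np.float32)
        (x,y),r=cv2.minEnclosingCircle(w);e=cv2.fitEllipse(w)
        m=cv2.minAreaRect(c)
        print(name,np.round(m,1) if 0 else [np.round(k,1).tolist() for k in m],"circ",round(x,3),round(y,3),round(r,3),"ell",np.round(e[0],3),np.round(e[1],3))
show("white",blobs((V>150)&(S<60),2000),.098)
roi=np.zeros_like(V);roi[100:260,260:410]=1
show("turret/scoop",blobs((V<135)&(roi>0)&(np.hypot(*(np.indices(V.shape)-np.array([184,338])[:,None,None]))<54),80),.118)
roi=np.zeros_like(V);roi[215:310,160:255]=1
show("tub",blobs((V<75)&(roi>0),500),.12)
c=cv2.resize(np.hstack([im[215:305,163:253],im[120:250,270:400][20:110,20:110],im[170:260,290:380]]),None,fx=2.9,fy=2.9,interpolation=cv2.INTER_CUBIC);cv2.imwrite("pics/crop.png",c)
E
```

```text
white [[337.5, 182.0], [106.0, 111.0], 90.0] circ 0.659 -0.053 0.167 ell [ 0.668 -0.054] [0.307 0.337]
turret/scoop [[345.5, 228.5], [13.0, 15.0], 90.0] circ 0.524 -0.075 0.028 ell [ 0.522 -0.078] [0.04  0.048]
turret/scoop [[325.5, 227.0], [14.0, 13.0], 90.0] circ 0.526 -0.017 0.028 ell [ 0.525 -0.015] [0.039 0.047]
turret/scoop [[339.5, 150.0], [28.0, 27.0], 90.0] circ 0.753 -0.055 0.044 ell [ 0.753 -0.055] [0.081 0.085]
tub [[207.5, 260.5], [67.9, 69.3], 45.0] circ 0.421 0.323 0.101 ell [0.422 0.323] [0.198 0.2  ]
```

View pics/crop.png

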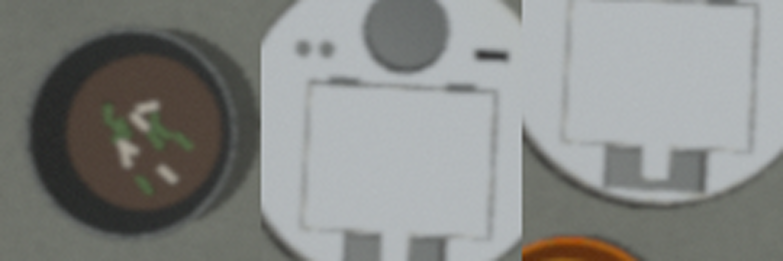

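The crop confirms the grey tub, with a rim centre of about (0.42,0.32). The vacuum lid has a yaw of about -0.04 rad, and the tongue is near (0.524,-0.046). I move above the tongue.

Emit:
arm_command([
  [0.2,[0.66,-0.65,0.04],0],
  [0.2,[0.66,-0.65,0.04],0],
  [0.2,[0.66,-0.65,0.04],0],
  [0.2,[0.66,-0.65,0.04],0],
  [0.2,[0.66,-0.65,0.04],0],
])

```text
t: 0.6
ee_pos: [0.2727, -0.434, 0.2209]
tool_rot: [-0.001, 0.993, 0.115, 0.0]
ft_force: [0.2, -1.2, 1.0]
opening: 0.604
finger_force: 0.0
```

Emit:
arm_command([
  [0.2,[0.66,-0.65,0.04],0],
  [0.2,[0.66,-0.65,0.04],0],
  [0.2,[0.66,-0.65,0.04],0],
  [0.2,[0.66,-0.65,0.04],0],
  [0.2,[0.66,-0.65,0.04],0],
])

```text
t: 1.1
ee_pos: [0.3963, -0.2385, 0.2112]
tool_rot: [-0.0, 0.993, 0.116, 0.0]
ft_force: [0.8, -1.3, -0.0]
opening: 0.597
finger_force: 0.0
```

Emit:
arm_command([
  [0.2,[0.66,-0.65,0.04],0.086],
  [0.2,[0.66,-0.65,0.04],0.086],
  [0.2,[0.66,-0.65,0.04],0.086],
  [0.2,[0.66,-0.65,0.04],0.086],
  [0.2,[0.66,-0.65,0.04],0.086],
])

```text
t: 1.6
ee_pos: [0.5196, -0.0446, 0.2011]
tool_rot: [0.0, 1.0, -0.021, -0.0]
ft_force: [0.8, -0.2, -0.1]
opening: 0.598
finger_force: 0.0
```

```bash
cat >> h.py <<'E'
def wray(p,u,v,z):
    R=np.array(p["R"]);C=-R.T@np.array(p["t"]);a=np.array([(u-p["cx"])/p["fx"],(v-p["cy"])/p["fy"]]);th=np.linalg.norm(a)
    d=R.T@np.array([*(a/max(th,1e-9)*np.sin(th)),np.cos(th)]);return C+d*(z-C[2])/d[2]
def wproj(p,X):
    c=np.array(p["R"])@np.array(X)+np.array(p["t"]);th=np.arctan2(np.hypot(c[0],c[1]),c[2]);k=th/max(np.hypot(c[0],c[1]),1e-9)
    return p["cx"]+p["fx"]*k*c[0],p["cy"]+p["fy"]*k*c[1]
E
python3 - <<'E'
from h import *
p=camera_params("wrist");im=read_camera("wrist")[:,:,::-1].copy()
import pickle;pickle.dump(p,open("p1.pkl","wb"))
cv2.imwrite("pics/w1.png",im)
s=sense();print(s["ee_pos"],s["tool_rot"],wproj(p,[.524,-.0455,.098]),wproj(p,s["ee_pos"]))
E
```

```text
[ 0.52323597 -0.03591974  0.20128591] [-0.0028611   0.99985923 -0.01642803  0.00185624] (np.float64(280.51289658901726), np.float64(201.57654114388671)) (np.float64(261.23920405307695), np.float64(261.9639601092958))
```

View pics/w1.png

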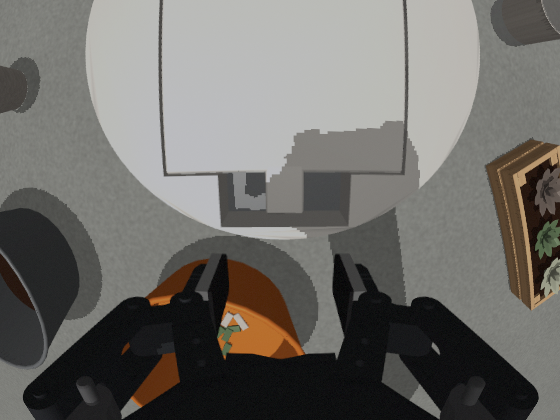

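The wrist view has the tongue at columns 267–303, rows 172–212, the scoop at columns 218–350, and the lid's front corners at (165,174) and (406,172). The arm was still settling when I took it, so I get a second reading with it at rest.

```bash
python3 - <<'E'
from h import *
import pickle
def rep(p,pts):
    for q in pts: print(q,np.round(wray(p,*q,.098),4))
p=pickle.load(open("p1.pkl","rb"));rep(p,[(285,198),(165,174),(406,172),(161,20),(405,20)])
s=sense();print(s["ee_pos"],s["joint_vel"])
p=camera_params("wrist");im=read_camera("wrist")
g=cv2.cvtColor(im,cv2.COLOR_RGB2GRAY)
l=im.astype(int)
# tongue/scoop edges along rows, lid gap columns
for r in (185,190,195): print(r,np.where(abs(np.diff(g[r,200:370].astype(int)))>25)[0]+200)
for r in (40,100): print(r,np.where(g[r,120:450]<110)[0]+120)
for c in (190,240,290,330): print(c,np.where(abs(np.diff(g[150:250,c].astype(int)))>20)[0]+150)
pickle.dump((p,im),open("p2.pkl","wb"));s=sense();print(s["ee_pos"],s["tool_rot"])
E
```

```text
(285, 198) [ 0.5268 -0.0491  0.098 ]
(165, 174) [0.5512 0.0462 0.098 ]
(406, 172) [ 0.5448 -0.1479  0.098 ]
(161, 20) [0.6757 0.0413 0.098 ]
(405, 20) [ 0.6684 -0.1491  0.098 ]
[ 0.52323597 -0.03591974  0.20128591] [ 0.05015367 -0.04591224 -0.00047814  0.05617242 -0.03623102  0.00692271
  0.18204625]
185 [229 230 243 248 277 315 361]
190 [229 230 243 244 246 361]
195 [229 230 244 248 263 270 277 361]
40 [172 173 174 417 418 419]
100 [172 173 174 417 418 419]
190 [175 176 178 179 214]
240 [175 176 230 235 238]
290 [156 216 230 231 243]
330 [230 231]
[ 0.5212549  -0.03926957  0.20108709] [-1.92899137e-03  9.99868050e-01 -1.61129462e-02  7.31737367e-04]
```

```bash
python3 - <<'E'
from h import *
import pickle
p,im=pickle.load(open("p2.pkl","rb"))
for q in [(296,176),(296,216),(296,202),(173,40),(173,100),(418,40),(418,100),(173.5,176),(418,176)]: print(q,np.round(wray(p,*q,.098),4))
s=sense();p=camera_params("wrist");print(s["ee_pos"],s["tool_rot"],s["joint_vel"].round(3) if hasattr(s["joint_vel"],'round') else s["joint_vel"])
E
```

```text
(296, 176) [ 0.5482 -0.0488  0.098 ]
(296, 216) [ 0.5157 -0.0482  0.098 ]
(296, 202) [ 0.5273 -0.0484  0.098 ]
(173, 40) [0.6608 0.0425 0.098 ]
(173, 100) [0.6125 0.0442 0.098 ]
(418, 40) [ 0.6576 -0.1489  0.098 ]
(418, 100) [ 0.6083 -0.1474  0.098 ]
(173.5, 176) [0.5522 0.0488 0.098 ]
(418, 176) [ 0.5466 -0.1494  0.098 ]
[ 0.5212549  -0.03926957  0.20108709] [-1.92899137e-03  9.99868050e-01 -1.61129462e-02  7.31737367e-04] [ 0.067 -0.028  0.076  0.047  0.022  0.024  0.067]
```

Emit:
arm_command([
  [0.2,[0.03,0.007,0],-0.003],
  [0.2,[0.03,0.007,0.16],-0.003],
  [0.2,[0.03,0.007,0.32],-0.003],
  [0.2,[0.03,0.007,0.32],-0.003],
  [0.2,[0.03,0.007,0.32],-0.003],
])

```text
t: 2.2
ee_pos: [0.5261, -0.0499, 0.1214]
tool_rot: [0.0, 1.0, -0.017, -0.001]
ft_force: [-0.1, 0.2, 0.2]
opening: 0.602
finger_force: 0.0
```

Emit:
arm_command([
  [0.2,[0,0,0.1],0],
  [0.2,[0,0,0.2],0],
  [0.2,[0,0,0.2],0],
  [-0.15,[0,0,0.2],0],
  [-0.8,[0,0,0.2],0],
])

```text
t: 2.7
ee_pos: [0.5279, -0.048, 0.0737]
tool_rot: [-0.0, 1.0, -0.017, 0.002]
ft_force: [-0.9, 0.5, 3.6]
opening: 0.336
finger_force: 58.8
```

Emit:
arm_command([
  [-1,[0,0,0],0],
  [-1,[0,0,0],0],
  [-1,[0,0,0],0],
])

```text
t: 3.0
ee_pos: [0.5279, -0.0481, 0.0736]
tool_rot: [-0.0, 1.0, -0.016, 0.002]
ft_force: [-2.2, 2.1, 7.5]
opening: 0.338
finger_force: 59.3
```

Emit:
arm_command([
  [-1,[0.007,0,-0.086],0],
  [-1,[0.025,0,-0.17],0],
  [-1,[0.054,0,-0.25],0],
  [-1,[0.092,0,-0.328],0],
  [-1,[0.139,0,-0.399],0],
])

```text
t: 3.5
ee_pos: [0.5612, -0.0492, 0.1724]
tool_rot: [-0.0, 1.0, -0.016, 0.0]
ft_force: [5.9, 1.0, -8.8]
opening: 0.34
finger_force: 61.3
```

Emit:
arm_command([
  [-1,[0.056,0,-0.066],0],
  [-1,[0.12,0,-0.123],0],
  [-1,[0.19,0,-0.172],0],
  [-1,[0.266,0,-0.212],0],
  [-1,[0.347,0,-0.243],0],
])

```text
t: 4.0
ee_pos: [0.6456, -0.0522, 0.2331]
tool_rot: [0.0, 1.0, -0.016, -0.003]
ft_force: [-4.8, 2.2, -0.5]
opening: 0.338
finger_force: 69.0
```

Emit:
arm_command([
  [-1,[0.084,0,-0.02],0],
  [-1,[0.169,0,-0.03],0],
  [-1,[0.255,0,-0.028],0],
  [-1,[0.34,0,-0.016],0],
  [-1,[0.387,0,-0.005],0],
])

```text
t: 4.5
ee_pos: [0.7445, -0.0556, 0.2346]
tool_rot: [-0.0, 1.0, -0.016, -0.001]
ft_force: [-3.9, 0.6, 6.3]
opening: 0.336
finger_force: 76.2
```

Emit:
arm_command([
  [-1,[0,0,0],0],
  [-0.1,[0,0,0],0],
  [0,[0,0,0],0],
])

```text
t: 4.8
ee_pos: [0.7445, -0.0562, 0.2338]
tool_rot: [0.0, 1.0, -0.017, 0.001]
ft_force: [0.7, 0.2, -0.6]
opening: 0.502
finger_force: 0.0
```

Emit:
arm_command([
  [0,[0,0,-0.15],0],
  [0,[-0.1,0,-0.24],0],
  [0,[-0.3,0,-0.24],0],
  [0,[-0.5,0,-0.24],0],
  [0,[-0.65,0,-0.24],0],
])

```text
t: 5.3
ee_pos: [0.5791, -0.0507, 0.2935]
tool_rot: [0.001, 1.0, -0.017, 0.0]
ft_force: [-0.1, -0.2, 0.3]
opening: 0.499
finger_force: 0.0
```

Emit:
arm_command([
  [0,[0,0,0],0],
  [0,[0,0,0],0],
  [0,[0,0,0],0],
])

```text
t: 5.6
ee_pos: [0.5831, -0.0508, 0.2936]
tool_rot: [0.0, 1.0, -0.017, 0.001]
ft_force: [-0.5, -0.7, -0.0]
opening: 0.5
finger_force: 0.0
```

```bash
python3 - <<'E'
from h import *
import pickle
p=camera_params("wrist");im=read_camera("wrist");pickle.dump((p,im),open("p3.pkl","wb"))
cv2.imwrite("pics/w3.png",im[:,:,::-1])
s=sense();print(s["ee_pos"],s["tool_rot"],np.round(s["joints"],3),wproj(p,[.635,-.0515,.086]))
E
```

```text
[ 0.58315225 -0.05057892  0.29317342] [-7.64184733e-05  9.99862482e-01 -1.65763431e-02  4.85085283e-04] [ 0.308  0.33  -0.351  1.68   0.122  1.152 -1.679] (np.float64(278.8140141795451), np.float64(132.60309202532025))
```

View pics/w3.png

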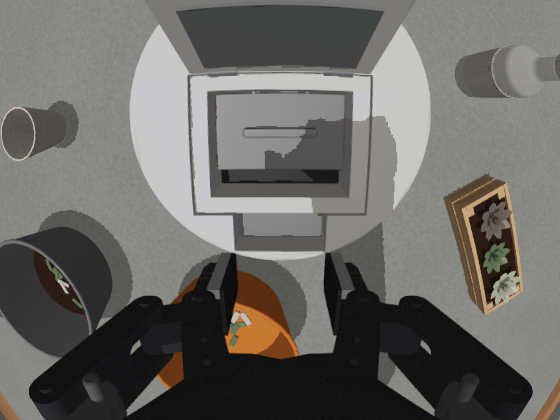

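The lid is open and standing by itself. The box handle runs from (243,132) to (317,132), centred at (280,132), which is within 1 px of the prediction of (0.635,-0.052). I turn the gripper 90° over it.

Emit:
arm_command([
  [-0.2,[0.208,0,0.3],0.2386],
  [-0.2,[0.208,0,0.3],0.2386],
  [-0.2,[0.208,0,0.3],0.2386],
  [-0.2,[0.208,0,0.3],0.2386],
  [-0.2,[0.208,0,0.3],0.2386],
])

```text
t: 6.15
ee_pos: [0.635, -0.0519, 0.2164]
tool_rot: [0.0, 0.923, -0.384, -0.001]
ft_force: [0.0, -0.1, -0.2]
opening: 0.401
finger_force: 0.0
```

Emit:
arm_command([
  [-0.2,[0,0,0],0.2386],
  [-0.2,[0,0,0],0.2386],
  [-0.2,[0,0,0],0.2386],
  [-0.2,[0,0,0],0.2386],
  [-0.2,[0,0,0],0.2386],
])

```text
t: 6.65
ee_pos: [0.6337, -0.0526, 0.2142]
tool_rot: [0.002, 0.74, -0.673, -0.003]
ft_force: [0.1, 0.6, -2.5]
opening: 0.399
finger_force: 0.0
```

Emit:
arm_command([
  [-0.2,[0,0,0],0.0228],
  [-0.2,[0,0,0],0.0228],
  [-0.2,[0,0,0],0.0228],
  [-0.2,[0,0,0],0.0228],
  [-0.2,[0,0,0],0.0228],
])

```text
t: 7.15
ee_pos: [0.6329, -0.0527, 0.2148]
tool_rot: [0.002, 0.716, -0.699, -0.003]
ft_force: [0.0, 0.1, -0.6]
opening: 0.401
finger_force: 0.0
```

```bash
python3 - <<'E'
from h import *
p=camera_params("wrist");im=read_camera("wrist")
cv2.imwrite("pics/w4.png",im[:,:,::-1])
s=sense();print(s["ee_pos"],s["tool_rot"],np.round(s["joints"],3),wproj(p,[.635,-.0525,.086]))
E
```

```text
[ 0.6327782  -0.05296137  0.21486025] [ 0.00228912  0.7152787  -0.69882855 -0.00312941] [-0.252  0.475  0.386  1.672 -0.201  1.042 -2.92 ] (np.float64(276.7209075378319), np.float64(198.7120481053503))
```

View pics/w4.png

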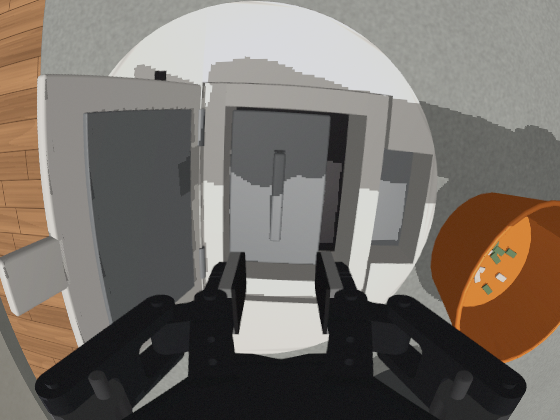

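The handle is at (278,195), nearly centred between the fingers. But joint 7 has reached its limit of -2.92, so I take the half-turn alternative by rolling back the other way.

Emit:
arm_command([
  [-0.2,[0,0,0],-0.2386],
  [-0.2,[0,0,0],-0.2386],
  [-0.2,[0,0,0],-0.2386],
  [-0.2,[0,0,0],-0.2386],
  [-0.2,[0,0,0],-0.2386],
])

```text
t: 7.7
ee_pos: [0.6328, -0.0532, 0.2152]
tool_rot: [0.001, 0.923, -0.386, -0.003]
ft_force: [0.6, 0.3, -0.2]
opening: 0.397
finger_force: 0.0
```

Emit:
arm_command([
  [-0.2,[0,0,0],-0.2386],
  [-0.2,[0,0,0],-0.2386],
  [-0.2,[0,0,0],-0.2386],
  [-0.2,[0,0,0],-0.2386],
  [-0.2,[0,0,0],-0.2386],
])

```text
t: 8.2
ee_pos: [0.6327, -0.0532, 0.2152]
tool_rot: [-0.0, 1.0, -0.021, -0.004]
ft_force: [0.4, 0.2, 0.2]
opening: 0.402
finger_force: 0.0
```

Emit:
arm_command([
  [-0.2,[0,0,0],-0.2386],
  [-0.2,[0,0,0],-0.2386],
  [-0.2,[0,0,0],-0.2386],
  [-0.2,[0,0,0],-0.2386],
  [-0.2,[0,0,0],-0.2386],
])

```text
t: 8.7
ee_pos: [0.6328, -0.0533, 0.2153]
tool_rot: [-0.001, 0.938, 0.346, -0.003]
ft_force: [-0.3, 0.1, 0.5]
opening: 0.401
finger_force: 0.0
```

Emit:
arm_command([
  [-0.2,[0,0,0],-0.2386],
  [-0.2,[0,0,0],-0.2386],
  [-0.2,[0,0,0],-0.2386],
  [-0.2,[0,0,0],-0.2386],
  [-0.2,[0,0,0],-0.2386],
])

```text
t: 9.2
ee_pos: [0.6328, -0.0533, 0.2154]
tool_rot: [-0.002, 0.746, 0.665, -0.002]
ft_force: [0.2, 0.8, -0.0]
opening: 0.4
finger_force: 0.0
```

```bash
python3 - <<'E'
from h import *
s=sense();q=s["tool_rot"];print(s["t"],s["ee_pos"],q,np.round(s["joints"],3),2*np.arctan2(q[2],q[1]))
E
```

```text
9.2 [ 0.63278392 -0.05333141  0.21538397] [-0.00248205  0.74643694  0.66544736 -0.00235371] [ 0.22   0.48  -0.257  1.638  0.135  1.048 -0.192] 1.4561963982686907
```

Emit:
arm_command([
  [-0.2,[0.004,0.008,0],-0.026],
  [-0.2,[0.004,0.008,0.15],-0.026],
  [-0.2,[0.004,0.008,0.3],-0.026],
  [-0.2,[0.004,0.008,0.4],-0.026],
  [-0.2,[0.004,0.008,0.4],-0.026],
])

```text
t: 9.7
ee_pos: [0.6313, -0.0525, 0.1114]
tool_rot: [-0.006, 0.721, 0.693, -0.005]
ft_force: [-0.6, -0.1, 0.5]
opening: 0.399
finger_force: 0.0
```

```bash
python3 - <<'E'
from h import *
p=camera_params("wrist");im=read_camera("wrist")
cv2.imwrite("pics/w5.png",im[:,:,::-1])
s=sense();q=s["tool_rot"];print(s["ee_pos"],2*np.arctan2(q[2],q[1]),wproj(p,[.635,-.0525,.086]))
E
```

```text
[ 0.63306647 -0.05233513  0.11382042] 1.5317947344395089 (np.float64(287.20952802355345), np.float64(245.7980355052827))
```

View pics/w5.png

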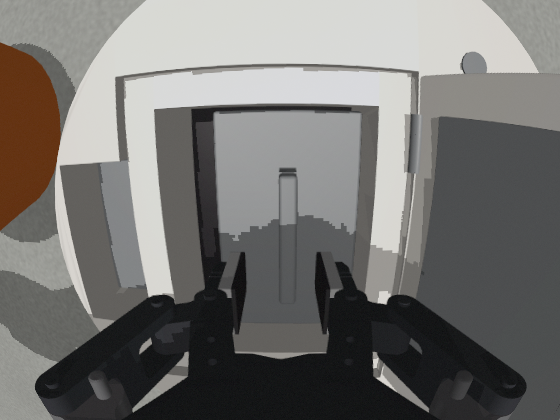

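The handle bar is at column 288, rows 172–302, aligned between the fingers. I descend and grip.

Emit:
arm_command([
  [-0.2,[0,0.004,0.1],0],
  [-0.2,[0,0.004,0.185],0],
  [-0.2,[0,0.004,0.185],0],
  [-0.6,[0,0.004,0.185],0],
  [-1,[0,0.004,0.185],0],
])

```text
t: 10.25
ee_pos: [0.6357, -0.0518, 0.0709]
tool_rot: [-0.002, 0.721, 0.693, -0.002]
ft_force: [-0.9, 0.8, -1.2]
opening: 0.101
finger_force: 62.9
```

Emit:
arm_command([
  [-1,[0,0,0],0],
  [-1,[0,0,0],0],
  [-1,[0,0,0],0],
  [-1,[0,0,0],0],
])

```text
t: 10.65
ee_pos: [0.6354, -0.0518, 0.0706]
tool_rot: [-0.002, 0.72, 0.693, -0.002]
ft_force: [-3.1, -1.0, 6.8]
opening: 0.099
finger_force: 63.9
```

Emit:
arm_command([
  [-1,[0,-0.016,-0.008],0],
  [-1,[0,-0.034,-0.008],0],
  [-1,[0,-0.054,-0.008],0],
  [-1,[0,-0.077,-0.008],0],
  [-1,[0,-0.077,-0.008],0],
])

```text
t: 11.15
ee_pos: [0.6145, -0.0509, 0.0709]
tool_rot: [-0.003, 0.72, 0.694, -0.003]
ft_force: [-0.9, 0.1, 0.7]
opening: 0.098
finger_force: 63.0
```

Emit:
arm_command([
  [-1,[0,0,0],0],
  [-1,[0,0,0],0],
])

```text
t: 11.35
ee_pos: [0.6147, -0.0509, 0.071]
tool_rot: [-0.003, 0.72, 0.694, -0.003]
ft_force: [-4.8, 0.6, 4.5]
opening: 0.097
finger_force: 63.5
```

Emit:
arm_command([
  [-1,[0,0,-0.02],0],
  [-1,[0,0,-0.05],0],
  [-1,[0,0,-0.08],0],
  [-1,[0,0,-0.12],0],
  [-1,[0,0,-0.12],0],
])

```text
t: 11.85
ee_pos: [0.6172, -0.051, 0.1028]
tool_rot: [-0.001, 0.72, 0.693, -0.001]
ft_force: [1.3, 0.1, -4.8]
opening: 0.095
finger_force: 62.4
```

Emit:
arm_command([
  [-1,[0,0,-0.08],0],
  [-1,[0,0,-0.18],0],
  [-1,[0,0,-0.3],0],
  [-1,[0,0,-0.42],0],
  [-1,[0,0,-0.5],0],
])

```text
t: 12.35
ee_pos: [0.6174, -0.0509, 0.2282]
tool_rot: [-0.002, 0.72, 0.694, -0.002]
ft_force: [0.8, -1.3, -4.6]
opening: 0.094
finger_force: 62.4
```

Emit:
arm_command([
  [-1,[0,0,0],0],
  [-1,[0,0,0],0],
  [-1,[0,0,0],0],
])

```text
t: 12.65
ee_pos: [0.6155, -0.0511, 0.2239]
tool_rot: [-0.004, 0.72, 0.694, -0.004]
ft_force: [0.1, 0.5, -5.5]
opening: 0.097
finger_force: 62.4
```

```bash
python3 - <<'E'
from h import *
im=read_camera("scene");c=im[120:300,100:420]
t=read_camera("top")
cv2.imwrite("pics/s6.png",np.vstack([cv2.resize(c[:,:,::-1],None,fx=2,fy=2),cv2.resize(t[170:310,140:420][:,:,::-1],(640,230*140//140))])[:600])
# tub rim in scene: dark contour, check with its upper ellipse at z=.12
s0=cv2.imread("pics/scene0.png");h=cv2.cvtColor(s0,cv2.COLOR_BGR2HSV);m=((h[:,:,2]<85)).astype(np.uint8)*255
roi=np.zeros_like(m);roi[170:262,305:412]=255;m&=roi
k=max(cv2.findContours(m,cv2.RETR_EXTERNAL,cv2.CHAIN_APPROX_NONE)[0],key=cv2.contourArea)
x,y,w,hh=cv2.boundingRect(k);print("tub scene bbox",x,y,w,hh)
top=k[:,0][k[:,0][:,1]<195];W=np.array([ray("scene",*q,.12)[:2] for q in top])
A=np.c_[2*W,np.ones(len(W))];sol=np.linalg.lstsq(A,(W**2).sum(1),rcond=None)[0];print(sol[:2],np.sqrt(sol[2]+sol[:2]@sol[:2]))
s=sense();q=s["tool_rot"];print(s["t"],s["ee_pos"],2*np.arctan2(q[2],q[1]),np.round(s["joints"],2))
E
```

```text
tub scene bbox 322 181 74 40
[0.42233656 0.3264027 ] 0.09980762586717622
12.75 [ 0.61575426 -0.0510092   0.22398654] 1.532764634257461 [ 0.24  0.45 -0.28  1.67  0.14  1.05 -0.12]
```

View pics/s6.png

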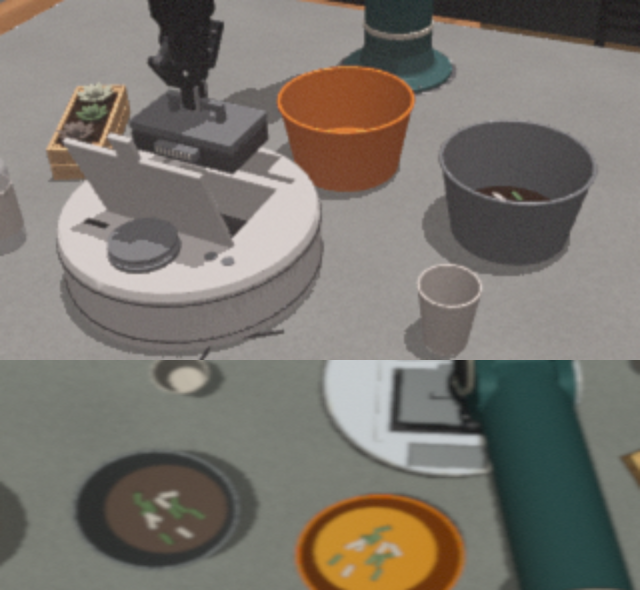

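The box hangs level in the fingers above the vacuum, with the lid open behind it. The scene view gives a second tub measurement of (0.422,0.326), which agrees with the first. I carry the box over.

Emit:
arm_command([
  [-1,[0.04,-0.023,0],0],
  [-1,[0.12,-0.068,0],0],
  [-1,[0.22,-0.125,0],0],
  [-1,[0.32,-0.181,0],0],
  [-1,[0.42,-0.238,0],0],
])

```text
t: 13.25
ee_pos: [0.5599, 0.058, 0.2258]
tool_rot: [-0.003, 0.72, 0.694, -0.003]
ft_force: [1.3, 1.1, -3.2]
opening: 0.097
finger_force: 62.4
```

Emit:
arm_command([
  [-1,[0.1,-0.057,0],0],
  [-1,[0.2,-0.113,0],0],
  [-1,[0.3,-0.17,0],0],
  [-1,[0.4,-0.227,0],0],
  [-1,[0.5,-0.283,0],0],
])

```text
t: 13.75
ee_pos: [0.4937, 0.1854, 0.2265]
tool_rot: [-0.003, 0.72, 0.694, -0.003]
ft_force: [-0.8, -0.9, -4.0]
opening: 0.099
finger_force: 62.4
```

Emit:
arm_command([
  [-1,[0.1,-0.057,0],0],
  [-1,[0.2,-0.113,0],0],
  [-1,[0.3,-0.17,0],0],
  [-1,[0.39,-0.221,0],0],
  [-1,[0.46,-0.261,0],0],
])

```text
t: 14.25
ee_pos: [0.4323, 0.3033, 0.227]
tool_rot: [-0.003, 0.72, 0.694, -0.003]
ft_force: [-0.2, 0.8, -4.1]
opening: 0.095
finger_force: 62.4
```

Emit:
arm_command([
  [-1,[0.05,-0.03,0],0],
  [-1,[0.088,-0.05,0],0],
  [-1,[0.088,-0.05,0],0],
  [-1,[0.088,-0.05,0],0],
  [-1,[0.088,-0.05,0],0],
])

```text
t: 14.75
ee_pos: [0.4236, 0.3224, 0.2272]
tool_rot: [-0.002, 0.721, 0.693, -0.003]
ft_force: [0.7, -0.5, -4.6]
opening: 0.095
finger_force: 62.4
```

Emit:
arm_command([
  [-1,[0,0,0.04],0],
  [-1,[0,0,0.04],0],
  [-1,[0,0,0.04],0],
  [-1,[0,0,0.04],0],
  [-1,[0,0,0.04],0],
])

```text
t: 15.25
ee_pos: [0.4229, 0.3237, 0.2175]
tool_rot: [-0.003, 0.72, 0.693, -0.003]
ft_force: [0.7, -0.2, -4.7]
opening: 0.093
finger_force: 62.3
```

```bash
python3 - <<'E'
from h import *
im=read_camera("scene");c=im[100:300,60:420]
cv2.imwrite("pics/s7.png",cv2.resize(c[:,:,::-1],None,fx=2,fy=2))
s=sense();print(s["t"],s["ee_pos"],np.abs(s["joint_vel"]).max(),s["finger_force"])
E
```

```text
15.3 [0.42287128 0.32370874 0.21751747] 0.0017493769474652568 62.33265280723572
```

View pics/s7.png

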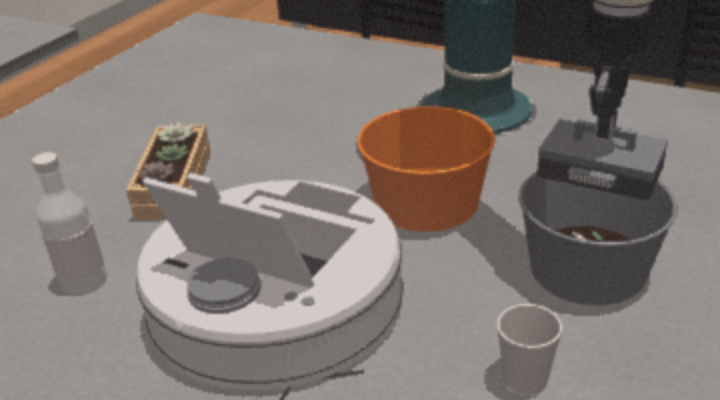

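The box hangs level and still, centred over the grey tub at (600,160) in the crop. The lid is open and the bystanders haven't moved.

```bash
python3 -c "
from cell import *
print(hand_in())"
```

```text
the job is handed in; nothing more can be done
None
```

The job is handed in, though no verdict came back: the dust box is held level and still over the centre of the grey tub, about 4 cm above its rim, with the lid open and the tub, planter, bottle and cup undisturbed.

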